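# Hang the lower display crate from the hanger's loop

### The job

Pick up the small wooden crate that has a steel snap hook on its central stem and hang it from the lower loop of the steel hanger on the counter display stand, so that the loop's bottom bar goes past the hook's sprung keeper and up into the crook. While still holding the crate, tug it straight down, drawing the hanger's stiff telescopic rod out to its stop, and let the loop carry about 10 N for a full second to prove it is home, never more than 15 N; then ease off and let go so that the crate hangs still and level, with the hanger still in its stand. Do not disturb the plain crate, the oil bottle or the jar.

Things in the scene. Friction and masses are not known exactly. Their poses are not given: they have to be found in the camera images.
- crate: Open pale wooden crate with a steel snap hook on a central stem; 90 (x) x 200 (y) x 55 (z) mm, about 0.2 kg (+/-25%). Origin: centre of underside, z up. Its two 8 mm thick end walls (centres at y = +/-96, solid, top at z = 55) are gripped from above, one finger inside, 50 mm deep. Long slatted walls 6 mm thick. Stands on the counter left or right of the stand.
- crook (a point): Point in the hook's bend where the bar's centre lies when home: crate (0, 0, 111) mm. The hook is an inverted U of 6 mm wire in the crate's x-z plane, top at z = 120: shank at x = -10, tip leg at x = +10 mm (wire centres, 14 mm clear between), the leg's lower end at z = 90. The leg is on the crate's +x side: the hook enters the loop moving along crate +x, then lowers.
- keeper (a joint): Sprung keeper across the hook's mouth: polished 3 mm wire, 14 mm long, pivot on the shank at crate (-10, 0, 94) mm. 0 = closed, level; up to 1.3 rad as the bar pushes it up. It resists with about 3 to 8 N, more than the crate's weight, so the crate must be pulled down; it springs shut under the bar when the bar is 1 to 6 mm short of the rigid bend.
- hanger: Steel wire hanger (first item), 6 mm wire, 0.13 kg, hanging freely by its 48 mm wide top bar (100 mm above this origin, z up) across the stand's prongs; swings along its x when pushed, lifts off if pushed up. Lies in its y-z plane, yawed like the stand. Its closed loop hangs on a stiff telescopic rod (friction about 4 N) that draws out 0 to 16 mm further, then meets a rigid stop; where is unknown.
- loop_seat (a point): Centre of the bottom bar (wire centre, 6 mm wire) of the hanger's closed lower loop: 54 wide x 66 tall outside, 54 mm clear height inside, bottom slightly V-shaped. It starts 100 to 132 mm below the top bar and moves down by an unknown 0 to 16 mm, under about 4 N, before the stop bears the load: the stop must be felt.
- hanger_top (a point): Centre of the hanger's top bar, at hanger (0, 0, 100) mm.
- stand: Fixed double-prong display stand. Origin at foot level straight under the notch that holds the hanger (notch 312 mm, loop_seat 180 to 212 mm above it). +x points away from the robot, from notch to post (160 mm behind, top at 350 mm). The prongs (y = +/-13) end 27 mm in front (-x) of the notch, tips at 330 mm. Foot block 100 x 140 mm, centred at x = 170 mm.
- notch (a point): Where the hanger's top bar centre rests in the stand's prongs. The load on the loop equals the change of the upward force on the tool since carrying the crate freely in the air.
- plain_crate: Bystander: the same kind of wooden crate, 90 x 200 x 55 mm, without stem or hook, on the other side. Origin at centre of underside.
- oil_bottle: Bystander: green glass oil bottle, 60 mm diameter, 210 mm tall, origin at centre of underside.
- olive_jar: Bystander: glass jar, 72 mm diameter, 100 mm tall, origin at centre of underside.

How it is judged:
On the way, in this order (a step that is already met when the one before it is completed fails the run):
1. the hook crate has been lifted off the counter (height (world z) of crate above 0.03 m), for 0.1 s.
2. the loop's bar is home in the crook above the closed keeper and the crate is tugged so that the loop carries 7 to 13 N (distance between crook and loop_seat below 0.007 m and value of joint keeper below 0.2 rad and contact force between crate and hanger between 7 and 13 N), for 0.5 s.
At the end, for the whole second after the job is handed in: The crate hangs freely: crook within 7 mm of the loop's bottom bar with the keeper closed (under 0.2 rad) beneath it, hanger's top bar within 10 mm of the stand's notch, crate within 0.15 rad of level and slower than 0.08 m/s, plain crate at rest (distance between crook and loop_seat below 0.007 m and value of joint keeper below 0.2 rad and distance between hanger_top and notch below 0.01 m and angle between crate's own z axis and vertical below 0.15 rad and linear speed of crate below 0.08 m/s and linear speed of plain_crate below 0.02 m/s); the robot touches nothing.
It fails at once if with the bar home (keeper closed), the loop is loaded by the crate with more than 15 N (contact force between crate and hanger above 15 N and value of joint keeper below 0.2 rad).
It fails at once if the plain crate is disturbed (distance of plain_crate from where it was at the start of the episode above 0.02 m).
It fails at once if the oil bottle is disturbed (distance of oil_bottle from where it was at the start of the episode above 0.02 m).
It fails at once if the jar is disturbed (distance of olive_jar from where it was at the start of the episode above 0.02 m).
It also fails if it takes over 61 s, if anything falls off the work surface, if the arm or the gripper's body presses on something with over 40 N, if the wrist force passes 120 N, or if a joint passes its speed limit or range.

### The arm

A 6-joint arm with a two-finger parallel gripper is mounted at the origin on the work surface. World frame = base frame: x ahead of the robot, y to its left, z up, the work surface at z = 0. Lengths are in m, angles in rad, forces in N, time in s.
With the tool pointing down it reaches from about 0.275 to 0.875 m from the base axis. Payload 12.5 kg.
Tool frame: the origin (TCP) lies on the centre line of the jaws, within the pads' length; the fingertips stand r.finger_overhang ahead of it and the grasp point (between the pads) lies 3 mm ahead of it (r.finger_overhang is the distance from the TCP to the fingertips, in m); z points along the fingers, y is the line along which they close (so a half turn about z gives the same grasp; the last joint's range is limited). The gripper opens to 85 mm and grips with 20 to 120 N. Pads are 22 mm wide; open, the fingers measure 114 mm over their backs; the gripper's body (76 mm by 85 mm) begins 54 mm behind the grasp point. The pads swing forward as they close: fully open they stand 13 mm farther back than shut.
Start: joints at [-1.21, 0.351, 1.652, -0, 1.139, -0.085], TCP at [0.237, -0.496, 0.253] pointing down, gripper open.
Joint ranges: [-2.75, 2.75], [-0.79, 2.1], [0.01, 2.65], [-1.57, 4.71], [0.07, 3.14], [-2.87, 2.87]. Speed limits (rad/s): [2.22, 2.22, 2.79, 3.14, 3.14, 3.14].

### API

Orientations are given as a unit quaternion [x, y, z, w].
In Python, from cell import r, optics gives the robot as it stands. The module is installed in compiled form; this text tells all that it offers. Calls block until the motion is done:
- r.move_to(position, orientation): joint-space move of the TCP to a pose.
- r.move_linear(position, rot=None, vel=0.15): straight line of the TCP; rot=None keeps the orientation; vel is the mean speed in m/s.
- r.set_joints(angles): joint-space move.
- r.set_gripper(opening, squeeze=None): opening from 0.0 (shut) to 1.0 (fully open); squeeze is the grip in N (None keeps the last); returns when the fingers have stopped.
- r.sleep(seconds).
- r.inverse_kinematics(position, orientation): joint angles nearest the present ones, or None.
- optics.get_image(name): name is "scene" or "top" or "wrist"; returns a dict with "pixels" (400x640x3 uint8, red, green, blue), "depth" (400x640 float32, m along the optical axis (not along the pixel's ray), 0 where there is no reading), "fx", "fy", "cx", "cy" (pixels), "camera_from_world" (4x4, takes a point from world to camera coordinates); the wrist camera has in their place "mount" (4x4, takes a point from camera to tool coordinates, whose origin is the TCP and whose axes are the flange's). Camera axes: x right, y down, z forward; pixel columns grow to the right and rows downward; lengths in m; the calibration is good to about 2 mm. A picture is of the moment at which its call begins: read the wrist's pose just before it.
A pose or a line that the arm cannot do raises r.PlanningError and nothing moves.
- r.hand_in(): hands the job in; it is judged then, once.
Readings, each from a call of its own:
- r.current_t(): time.
- r.current_q(): joint angles.
- r.current_qvel(): joint speeds.
- r.current_effort(): joint torques, N m.
- r.current_tool_pos(): TCP position.
- r.current_ee_rot(): TCP orientation.
- r.current_contact_force(): force on the tool from outside, world axes, zero at the start.
- r.current_torque(): the same for the moment, N m.
- r.current_opening(): opening from 0.0 (shut) to 1.0 (fully open).
- r.current_finger_force(): force on a finger pad.
Only numpy, scipy, OpenCV 4.12 (cv2) and the standard library are available. Lean on these libraries where they do the work, as an engineer would, in place of code of your own. Each camera call takes 0.05 s, during which the arm holds its last target. There are 200 camera calls.

## Working session

There is one attempt and no reset: what is moved stays moved. The work goes in short steps, each a Python script; the robot and the scene stay as the last script left them, time stands still between calls to the robot, and variables do not carry over. Pictures are saved under pics/ and viewed, at most 10 in all, crops included, and the job is handed in when it is done.

```bash
mkdir -p pics; python3 - <<'E'
from cell import r, optics
import cv2, numpy as np
for n in ["scene","top"]:
    d=optics.get_image(n); np.savez(f"{n}.npz",**d)
    cv2.imwrite(f"pics/{n}0.png",d["pixels"][...,::-1])
    print(n,d["fx"],d["cx"],d["cy"],np.round(np.linalg.inv(d["camera_from_world"]),3).tolist(),(d["depth"]>0).mean())
print(r.current_t(),r.finger_overhang,r.current_ee_rot(),r.current_contact_force(),r.current_opening())
E
```

```text
scene 445.7754066764074 319.44270568144236 201.6119547949187 [[0.376, 0.684, -0.625, 1.224], [0.926, -0.289, 0.242, -0.276], [-0.015, -0.67, -0.742, 1.003], [0.0, 0.0, 0.0, 1.0]] 0.9960078125
top 430.0200075245898 321.81347250400427 198.29071482587423 [[0.01, -0.993, 0.122, 0.416], [-1.0, -0.012, -0.014, 0.003], [0.015, -0.122, -0.992, 1.411], [0.0, 0.0, 0.0, 1.0]] 0.99596484375
0.1 0.022 [ 9.75257322e-01  2.21072175e-01 -5.94841422e-05 -4.96485142e-04] [ 0.50624936 -0.00583729 -0.89958203] 0.9960874735562255
```

View pics/scene0.png

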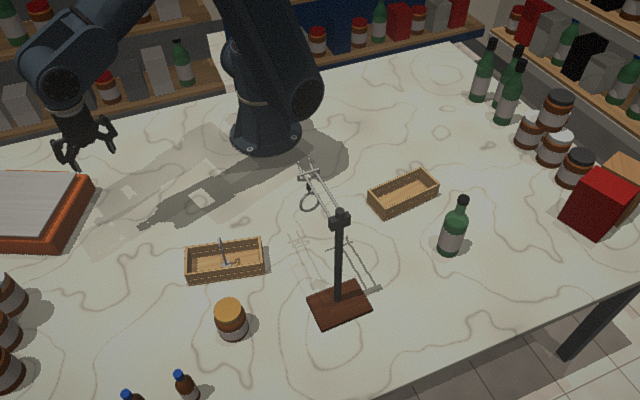

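View pics/top0.png

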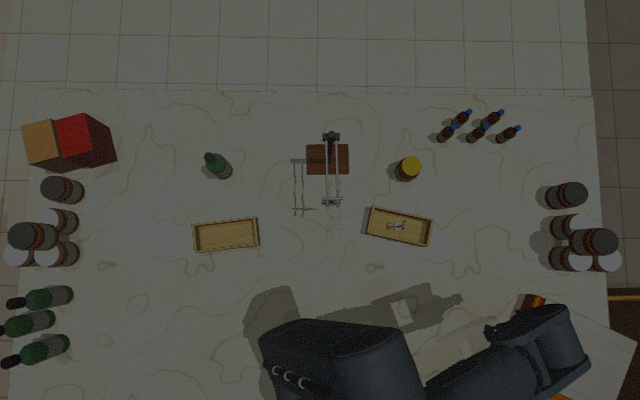

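Top view: hook crate around (398,226), plain crate (226,235), stand prongs (325–340,145–205), jar (408,168), bottle (217,165). Next I localise them with the depth clouds.

```bash
cat > h.py <<'E'
import numpy as np, cv2
def cloud(d,T=None):
    v,u=np.mgrid[:400,:640]; z=d["depth"]
    P=np.stack([(u-d["cx"])/d["fx"]*z,(v-d["cy"])/d["fy"]*z,z],-1)
    T=np.linalg.inv(d["camera_from_world"]) if T is None else T
    W=P@T[:3,:3].T+T[:3,3]; W[z==0]=np.nan; return W
E
python3 - <<'E'
from h import *
for n in ["top","scene"]:
    d=dict(np.load(n+".npz")); W=cloud(d); x,y,z=np.moveaxis(W,-1,0)
    print(n,"table z",np.nanmedian(z[(abs(x-.5)<.2)&(abs(y)<.3)&(z<.03)]))
    for nm,c in [("hook",(.39,-.17)),("plain",(.33,.22))]:
        for lo,hi in [(.04,.068)]:
            m=(z>lo)&(z<hi)&(np.hypot(x-c[0],y-c[1])<.17)&(x>.25)
            R=cv2.minAreaRect(W[m][:,:2].astype(np.float32)*1000); print(nm,m.sum(),np.round(R[0]),np.round(R[1]),round(R[2],1), np.round(np.nanmedian(z[m]),3))
        m=(z>.075)&(z<.14)&(np.hypot(x-c[0],y-c[1])<.08)
        if m.sum(): print(" hook pts",m.sum(),W[m].mean(0).round(3),W[m].min(0).round(3),W[m].max(0).round(3))
    m=(z>.29)&(z<.37)&(abs(y)<.1)&(x>.38)&(x<.75)
    p=W[m]; print("prongs",len(p),p.min(0).round(3),p.max(0).round(3))
    if len(p): R=cv2.minAreaRect(p[:,:2].astype(np.float32)*1000);print(R)
    m=(z>.06)&(z<.29)&(abs(y)<.1)&(x>.36)&(x<.48); p=W[m]; print("loop",len(p),p.mean(0).round(3),p.min(0).round(3),p.max(0).round(3))
    m=(z>.012)&(z<.05)&(abs(y)<.12)&(x>.5)&(x<.75); print("foot",cv2.minAreaRect(W[m][:,:2].astype(np.float32)*1000))
    for nm,c in [("jar",(.58,-.2)),("bot",(.58,.26))]:
        m=(z>.06)&(z<.23)&(np.hypot(x-c[0],y-c[1])<.12); print(nm,m.sum(),W[m].mean(0).round(3),W[m].min(0).round(3),W[m].max(0).round(3))
    im=d["pixels"]
    c=im[130:220,290:450] if n=="top" else im[140:300,170:370]
    c=np.clip(c.astype(float)*(2 if n=="top" else 1.2),0,255).astype(np.uint8)
    cv2.imwrite(f"pics/{n}_c.png",cv2.resize(c[...,::-1],None,fx=4,fy=4,interpolation=cv2.INTER_CUBIC)[:600,:800])
E
```

```text
top table z 0.0012153328880400993
hook 235 [ 500. -252.] [178.  89.] 77.5 0.053
plain 188 [429. 269.] [ 63. 197.] 26.4 0.055
prongs 522 [ 0.524 -0.064  0.291] [ 0.719 -0.011  0.355]
((621.5531005859375, -36.767581939697266), (194.4051055908203, 51.249290466308594), 1.290852665901184)<stdin>:14: RuntimeWarning: Mean of empty slice.
  ret = um.true_divide(
Traceback (most recent call last):
ValueError: zero-size array to reduction operation minimum which has no identity
```

```bash
python3 - <<'E'
from h import *
st=lambda nm,p: print(nm,len(p),*( (p.mean(0).round(3),p.min(0).round(3),p.max(0).round(3)) if len(p) else ()))
for n in ["top","scene"]:
    d=dict(np.load(n+".npz")); W=cloud(d); x,y,z=np.moveaxis(W,-1,0); print(n)
    for nm,c in [("hook",(.5,-.23)),("plain",(.47,.27))]:
        m=(z>.045)&(z<.066)&(np.hypot(x-c[0],y-c[1])<.135)
        R=cv2.minAreaRect(W[m][:,:2].astype(np.float32)*1000); print(nm,m.sum(),np.round(R[0]),np.round(R[1]),round(R[2],1), np.round(np.nanmedian(z[m]),3))
        st(" hook",W[(z>.078)&(z<.14)&(np.hypot(x-c[0],y-c[1])<.08)])
        if nm=="hook": st(" hooktop",W[(z>.11)&(z<.14)&(np.hypot(x-c[0],y-c[1])<.08)])
    A=(abs(y+.04)<.08)
    m=(z>.29)&(z<.37)&A&(x>.45)&(x<.67); p=W[m]; st("prongs",p); print(cv2.minAreaRect(p[:,:2].astype(np.float32)*1000))
    st("tips",p[p[:,2]>.322]); st("post",W[(z>.335)&A&(x>.67)])
    st("loop",W[(z>.06)&(z<.285)&A&(x>.45)&(x<.63)])
    m=(z>.012)&(z<.05)&A&(x>.6)&(x<.82); print("foot",cv2.minAreaRect(W[m][:,:2].astype(np.float32)*1000))
    for nm,c in [("jar",(.64,-.25)),("bot",(.62,.29))]: st(nm,W[(z>.04)&(z<.23)&(np.hypot(x-c[0],y-c[1])<.1)])
    im=d["pixels"]
    c=im[130:250,290:450] if n=="top" else im[140:290,170:370]
    c=np.clip(c.astype(float)*(2 if n=="top" else 1.2),0,255).astype(np.uint8)
    cv2.imwrite(f"pics/{n}_c.png",cv2.resize(c[...,::-1],None,fx=4,fy=4,interpolation=cv2.INTER_CUBIC)[:600,:800])
E
```

```text
top
hook 402 [ 498. -263.] [200.  90.] 77.7 0.054
 hook 24 [ 0.497 -0.262  0.109] [ 0.487 -0.267  0.084] [ 0.509 -0.259  0.119]
 hooktop 16 [ 0.498 -0.263  0.116] [ 0.487 -0.267  0.111] [ 0.509 -0.259  0.119]
plain 419 [465. 289.] [ 90. 202.] 7.7 0.055
 hook 0
prongs 304 [ 0.592 -0.036  0.319] [ 0.524 -0.064  0.291] [ 0.668 -0.013  0.333]
((596.176025390625, -38.02703094482422), (144.0193328857422, 51.22283172607422), 0.4311070442199707)
tips 78 [ 0.603 -0.038  0.324] [ 0.524 -0.053  0.322] [ 0.668 -0.019  0.333]
post 66 [ 0.71  -0.031  0.347] [ 0.701 -0.049  0.335] [ 0.718 -0.011  0.355]
loop 48 [ 0.55  -0.035  0.226] [ 0.546 -0.061  0.186] [ 0.554 -0.012  0.279]
foot ((719.4205932617188, -31.724151611328125), (98.8276596069336, 139.4775390625), 2.082822561264038)
jar 517 [ 0.665 -0.28   0.086] [ 0.541 -0.324  0.042] [ 0.713 -0.195  0.109]
bot 485 [0.67  0.301 0.138] [0.647 0.28  0.04 ] [0.707 0.339 0.216]
scene
hook 682 [ 499. -266.] [198.  96.] 78.4 0.053
 hook 46 [ 0.501 -0.267  0.105] [ 0.487 -0.272  0.078] [ 0.512 -0.262  0.124]
 hooktop 20 [ 0.503 -0.268  0.117] [ 0.489 -0.272  0.111] [ 0.512 -0.264  0.124]
plain 572 [465. 285.] [ 95. 205.] 7.5 0.053
 hook 0
prongs 414 [ 0.585 -0.041  0.317] [ 0.525 -0.068  0.29 ] [ 0.669 -0.015  0.334]
((597.6595458984375, -35.49297332763672), (144.8400115966797, 52.865089416503906), 7.745260238647461)
tips 84 [ 0.589 -0.041  0.324] [ 0.525 -0.058  0.322] [ 0.669 -0.024  0.334]
post 116 [ 0.713 -0.037  0.346] [ 0.701 -0.057  0.335] [ 0.721 -0.017  0.354]
loop 149 [ 0.552 -0.046  0.227] [ 0.547 -0.068  0.184] [ 0.557 -0.017  0.278]
foot ((721.492431640625, -36.391517639160156), (100.99526977539062, 139.71104431152344), 1.745713233947754)
jar 1189 [ 0.675 -0.287  0.081] [ 0.541 -0.332  0.04 ] [ 0.72  -0.189  0.106]
bot 1064 [0.69  0.294 0.125] [0.654 0.275 0.04 ] [0.71  0.332 0.215]
```

View pics/scene_c.png

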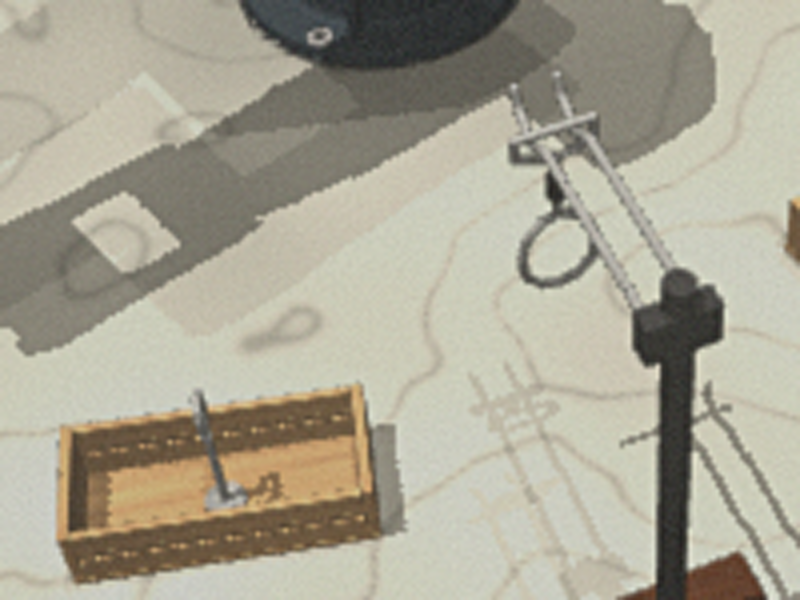

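View pics/top_c.png

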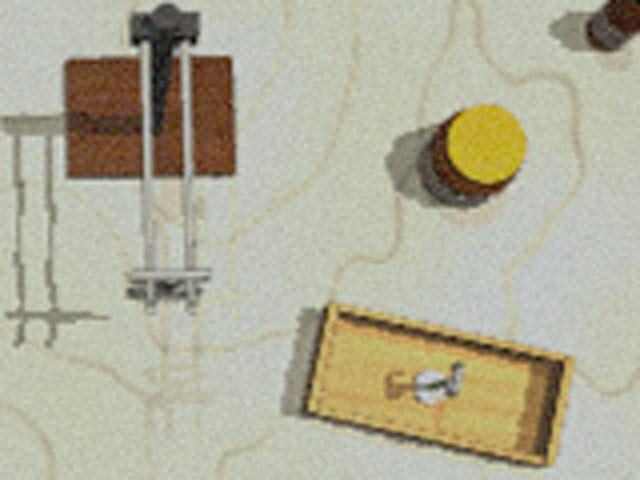

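Views: the hanger's top bar rests across the prongs at top-crop (165,275), and the ring loop is at scene-crop (555,245). The hook stem is at (200,395) to (225,490), but the hook's facing is unclear. I'll take an oblique wrist view.

```bash
cat > look.py <<'E'
from cell import r, optics
from h import *
from scipy.spatial.transform import Rotation as R
def pose(d,roll):
    d=np.array(d,float); d/=np.linalg.norm(d)
    y=np.cross(d,[0,0,1]); y/=np.linalg.norm(y); x=np.cross(y,d)
    return (R.from_rotvec(d*roll)*R.from_matrix(np.stack([x,y,d],1)))
E
python3 - <<'E'
from look import *
d=optics.get_image("wrist"); M=d["mount"]; print(np.round(M,3).tolist(),d["fx"])
q0=r.current_q(); tgt=np.array([.51,-.2,.13]); C=[]
for dd in [(.1,.8,-.6),(.1,.75,-.8),(.3,.7,-.7),(.4,.6,-.7)]:
  for roll in np.arange(0,6.28,np.pi/4):
    Rm=pose(dd,roll)
    # camera axis through target at 0.33 m
    o,cz=M[:3,3],M[:3,2]
    for dist in (.33,.4):
      p=tgt-Rm.apply(o+cz*dist)
      q=r.inverse_kinematics(p,Rm.as_quat())
      if q is not None and p[2]>.15: C.append((np.abs(np.array(q)-q0).max(),dd,roll,dist,p.round(3).tolist(),np.round(q,2).tolist()))
C.sort(key=lambda c:c[0])
for c in C[:10]: print(c)
E
```

```text
[[0.0, -0.964, -0.266, 0.068], [1.0, 0.0, -0.0, -0.001], [0.0, -0.266, 0.964, -0.12], [0.0, 0.0, 0.0, 1.0]] 297.81881868622895
(np.float64(0.6127041000921862), (0.1, 0.75, -0.8), np.float64(0.7853981633974483), 0.33, [0.508, -0.327, 0.283], [-0.86, 0.64, 1.28, 0.55, 1.75, 0.01])
(np.float64(0.6573132169184382), (0.3, 0.7, -0.7), np.float64(0.0), 0.4, [0.444, -0.356, 0.338], [-1.02, 0.51, 1.39, 0.66, 1.75, -0.67])
(np.float64(0.6653637216599965), (0.3, 0.7, -0.7), np.float64(0.7853981633974483), 0.4, [0.466, -0.374, 0.33], [-1.01, 0.57, 1.32, 0.67, 1.76, 0.14])
(np.float64(0.6707198977609449), (0.3, 0.7, -0.7), np.float64(0.0), 0.33, [0.458, -0.322, 0.279], [-0.97, 0.54, 1.51, 0.67, 1.62, -0.72])
(np.float64(0.6739074774673829), (0.3, 0.7, -0.7), np.float64(0.7853981633974483), 0.33, [0.47, -0.331, 0.274], [-0.97, 0.57, 1.47, 0.67, 1.62, 0.08])
(np.float64(0.6942195756016841), (0.4, 0.6, -0.7), np.float64(0.0), 0.4, [0.42, -0.337, 0.343], [-1.06, 0.39, 1.55, 0.69, 1.62, -0.59])
(np.float64(0.697785234777074), (0.4, 0.6, -0.7), np.float64(0.7853981633974483), 0.4, [0.438, -0.358, 0.334], [-1.05, 0.45, 1.49, 0.7, 1.62, 0.21])
(np.float64(0.704432593576673), (0.1, 0.75, -0.8), np.float64(0.0), 0.33, [0.495, -0.321, 0.288], [-0.87, 0.61, 1.32, 0.54, 1.75, -0.79])
(np.float64(0.7192147353482344), (0.4, 0.6, -0.7), np.float64(0.0), 0.33, [0.439, -0.307, 0.282], [-1.0, 0.43, 1.65, 0.72, 1.48, -0.64])
(np.float64(0.7201114660166642), (0.4, 0.6, -0.7), np.float64(0.7853981633974483), 0.33, [0.449, -0.319, 0.278], [-1.0, 0.46, 1.62, 0.72, 1.48, 0.15])
```

```bash
python3 - <<'E'
from look import *
r.move_to([.444,-.356,.338],pose((.3,.7,-.7),0).as_quat())
T=np.eye(4);T[:3,3]=r.current_tool_pos();T[:3,:3]=R.from_quat(r.current_ee_rot()).as_matrix()
d=optics.get_image("wrist"); T=T@d["mount"]; W=cloud(d,T); np.savez("w1.npz",T=T,**d)
cv2.imwrite("pics/w1.png",d["pixels"][...,::-1]); x,y,z=np.moveaxis(W,-1,0)
st=lambda nm,p: print(nm,len(p),*( (p.mean(0).round(3),p.min(0).round(3),p.max(0).round(3)) if len(p) else ()))
print(r.current_t(), np.nanmedian(z[(abs(x-.5)<.2)&(z<.02)&(y<.1)]))
m=(z>.045)&(z<.066)&(np.hypot(x-.498,y+.265)<.135); print(cv2.minAreaRect(W[m][:,:2].astype(np.float32)*1000))
h=(np.hypot(x-.498,y+.265)<.06)
for a,b in [(.07,.08),(.08,.086),(.088,.096),(.096,.108),(.108,.125)]: st(f"hook{a}",W[h&(z>a)&(z<b)])
L=(abs(y+.038)<.06)&(x>.5)&(x<.6)
for a in np.arange(.17,.33,.01): st(f"loop{a:.2f}",W[L&(z>a)&(z<a+.01)])
E
```

```text
1.2333 -0.0002610678071246486
((497.9464416503906, -264.9134521484375), (200.09164428710938, 90.39733123779297), 77.77533721923828)
hook0.07 14 [ 0.497 -0.267  0.075] [ 0.495 -0.268  0.07 ] [ 0.5   -0.263  0.08 ]
hook0.08 15 [ 0.496 -0.266  0.083] [ 0.491 -0.268  0.08 ] [ 0.499 -0.264  0.085]
hook0.088 39 [ 0.495 -0.266  0.093] [ 0.485 -0.27   0.088] [ 0.509 -0.264  0.096]
hook0.096 27 [ 0.498 -0.267  0.102] [ 0.485 -0.27   0.096] [ 0.509 -0.264  0.108]
hook0.108 96 [ 0.497 -0.266  0.116] [ 0.486 -0.27   0.108] [ 0.509 -0.261  0.121]
loop0.17 0
loop0.18 51 [ 0.549 -0.038  0.188] [ 0.547 -0.056  0.185] [ 0.553 -0.026  0.19 ]
loop0.19 57 [ 0.549 -0.034  0.196] [ 0.547 -0.065  0.19 ] [ 0.553 -0.014  0.2  ]
loop0.20 46 [ 0.549 -0.04   0.205] [ 0.546 -0.066  0.201] [ 0.553 -0.016  0.21 ]
loop0.21 59 [ 0.55  -0.042  0.215] [ 0.546 -0.067  0.21 ] [ 0.553 -0.014  0.22 ]
loop0.22 62 [ 0.55  -0.043  0.225] [ 0.546 -0.065  0.22 ] [ 0.553 -0.017  0.23 ]
loop0.23 70 [ 0.55  -0.05   0.235] [ 0.547 -0.062  0.23 ] [ 0.554 -0.022  0.24 ]
loop0.24 68 [ 0.55  -0.044  0.244] [ 0.547 -0.053  0.24 ] [ 0.553 -0.03   0.25 ]
loop0.25 35 [ 0.55  -0.042  0.255] [ 0.545 -0.045  0.25 ] [ 0.555 -0.038  0.26 ]
loop0.26 79 [ 0.549 -0.043  0.265] [ 0.544 -0.046  0.26 ] [ 0.556 -0.038  0.27 ]
loop0.27 85 [ 0.549 -0.042  0.274] [ 0.544 -0.047  0.27 ] [ 0.555 -0.034  0.28 ]
loop0.28 35 [ 0.549 -0.041  0.284] [ 0.547 -0.046  0.28 ] [ 0.552 -0.037  0.29 ]
loop0.29 104 [ 0.549 -0.045  0.294] [ 0.547 -0.067  0.29 ] [ 0.553 -0.026  0.3  ]
loop0.30 72 [ 0.55  -0.063  0.305] [ 0.545 -0.067  0.3  ] [ 0.554 -0.053  0.31 ]
loop0.31 0
loop0.32 0
```

View pics/w1.png

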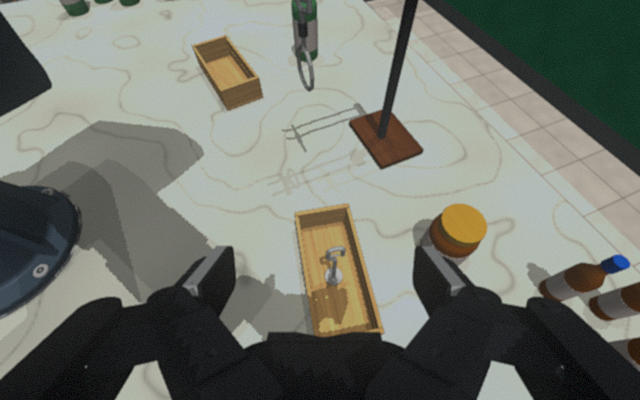

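Wrist view: hook shank at (328,255), with the tip leg to its right at (345,252), so crate +x is roughly world +x (yaw −12.2°). The loop hangs at (303,75), seat ≈ (0.550, −0.040, 0.186). I'll grasp the −y end wall.

```bash
cat > g.py <<'E'
from look import *
G=np.array([0,-.096,.034])
def crate2tcp(c,yaw,s):
    Rz=R.from_euler('z',yaw); y=Rz.apply([0,s,0]); z=np.array([0,0,-1.]); 
    return np.array(c)+Rz.apply(G), R.from_matrix(np.stack([np.cross(y,z),y,z],1)).as_quat()
def force(n=10,dt=.02):
    F=[]
    for _ in range(n): F.append(r.current_contact_force()); r.sleep(dt)
    return np.mean(F,0)
E
python3 - <<'E'
from g import *
y0,y1=np.radians(-12.2),np.radians(2)
for s in (1,-1):
    for c,w in [((.498,-.265,.07),y0),((.505,-.04,.111),y1),((.55,-.04,.06),y1)]:
        print(s,np.round(r.inverse_kinematics(*crate2tcp(c,w,s)),2))
s=1 if abs(r.inverse_kinematics(*crate2tcp((.55,-.04,.06),y1,1))[5])<abs(r.inverse_kinematics(*crate2tcp((.55,-.04,.06),y1,-1))[5]) else -1
open("s.txt","w").write(str(s))
p,o=crate2tcp((.498,-.265,0),y0,s)
r.move_to(p+[0,0,.13],o); r.move_linear(p+[0,0,.02],vel=.15); print("F",force())
r.move_linear(p,vel=.06); print("F",force())
r.set_gripper(0,100); print(r.current_opening(),r.current_finger_force(),force())
r.move_linear(p+[0,0,.04],vel=.06); r.sleep(.3); print("F free",force(),r.current_torque(),r.current_tool_pos()-p,r.current_t())
E
```

```text
1 [-0.72  0.62  1.64 -0.    0.88 -2.08]
1 [-0.35  0.45  1.81 -0.    0.88 -1.96]
1 [-0.32  0.59  1.72 -0.    0.83 -1.93]
-1 [-0.72  0.62  1.64 -0.    0.88  1.06]
-1 [-0.35  0.45  1.81 -0.    0.88  1.19]
-1 [-0.32  0.59  1.72 -0.    0.83  1.21]
F [0.07751311 0.1442715  0.15974292]
F [-0.18252935 -0.12474095  0.17992918]
0.08138358922994188 97.83799767494202 [-0.35807986  0.22159873  3.35382161]
F free [-0.04470204  0.06341867 -2.2375362 ] [-0.16301246  0.05252432 -0.05255381] [-1.54219576e-05  1.79753939e-05  3.99134653e-02] 6.6
```

```bash
cat > rel.py <<'E'
from g import *
st=lambda nm,p: print(nm,len(p),*( (p.mean(0).round(4),p.min(0).round(3),p.max(0).round(3)) if len(p) else ()))
def rel(c,tag):
    for n in ["top","scene"]:
        d=optics.get_image(n); W=cloud(d); x,y,z=np.moveaxis(W,-1,0); np.savez(f"{tag}_{n}.npz",**d)
        print(n); H=np.hypot(x-c[0],y-c[1])<.035; zz=z-c[2]
        st("hook",W[H&(zz>.075)&(zz<.13)&(x<c[0]+.025)]); st("hooktop",W[H&(zz>.112)&(zz<.13)&(x<c[0]+.025)])
        L=(abs(y+.04)<.05)&(x>.538)&(x<.57)
        st("loop",W[L&(z>.19)&(z<.25)]); st("bar",W[L&(z>.175)&(z<.195)])
        m=(zz>.045)&(zz<.066)&(np.hypot(x-c[0],y-c[1])<.125)&(y>c[1]-.075); st("rim",W[m])
        if m.sum()>5: print(cv2.minAreaRect(W[m][:,:2].astype(np.float32)*1000))
        im=d["pixels"]; k=im[120:240,260:420] if n=="top" else im[120:270,200:400]
        k=np.clip(k.astype(float)*(2 if n=="top" else 1.2),0,255).astype(np.uint8)
        cv2.imwrite(f"pics/{tag}_{n}.png",cv2.resize(k[...,::-1],None,fx=4,fy=4,interpolation=cv2.INTER_CUBIC))
E
python3 - <<'E'
from rel import *
s=int(open("s.txt").read()); y1=np.radians(2)
p=r.current_tool_pos(); r.move_linear(p+[0,0,.071],vel=.15)
c=(.500,-.04,.111); P,o=crate2tcp(c,y1,s)
r.move_linear(P,o,vel=.12); r.sleep(.3)
print("F",force(20),r.current_tool_pos()-P,r.current_t()); rel(c,"a1")
E
```

```text
F [ 0.03161446  0.15251477 -2.30381008] [-8.55507059e-06  1.16240342e-05 -2.00230322e-05] 9.875
top
hook 28 [ 0.5005 -0.0406  0.2209] [ 0.488 -0.071  0.192] [ 0.513 -0.034  0.233]
hooktop 19 [ 0.5001 -0.0375  0.2279] [ 0.488 -0.04   0.224] [ 0.51  -0.034  0.233]
loop 31 [ 0.5503 -0.0334  0.2242] [ 0.547 -0.062  0.191] [ 0.553 -0.011  0.246]
bar 15 [ 0.5512 -0.0406  0.1897] [ 0.549 -0.052  0.184] [ 0.553 -0.023  0.194]
rim 270 [0.5016 0.0143 0.1646] [ 0.453 -0.083  0.156] [0.545 0.063 0.173]
((498.8712463378906, -10.401527404785156), (90.19335174560547, 146.08810424804688), 1.0513477325439453)
scene
hook 58 [ 0.502  -0.0414  0.2134] [ 0.489 -0.044  0.187] [ 0.514 -0.037  0.233]
hooktop 19 [ 0.5043 -0.0413  0.229 ] [ 0.495 -0.044  0.224] [ 0.512 -0.038  0.233]
loop 100 [ 0.5523 -0.0472  0.2191] [ 0.548 -0.068  0.19 ] [ 0.556 -0.017  0.249]
bar 33 [ 0.5521 -0.0414  0.1901] [ 0.546 -0.059  0.185] [ 0.555 -0.025  0.195]
rim 462 [ 0.5138 -0.0129  0.1632] [ 0.452 -0.114  0.156] [0.55  0.059 0.177]
((499.64801025390625, -28.865882873535156), (95.41339111328125, 174.74673461914062), 2.4718730449676514)
```

View pics/a1_scene.png

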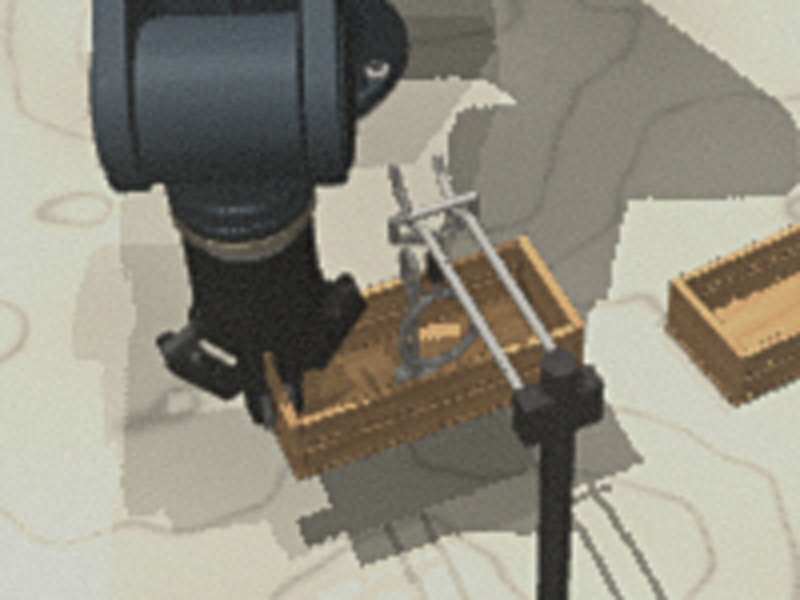

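The hook (scene crop (405,260)) stands in front of the loop (430,330), laterally aligned to about 1 mm and 50 mm short in x. Advancing it into the loop.

```bash
python3 - <<'E'
from rel import *
s=int(open("s.txt").read()); y1=np.radians(2)
c=(.5505,-.039,.111); P,o=crate2tcp(c,y1,s)
r.move_linear(P,o,vel=.04); r.sleep(.3)
print("F",force(20),r.current_tool_pos()-P,r.current_t()); rel(c,"a2")
E
```

```text
F [ 0.02425133  0.07662815 -2.16504723] [8.53290394e-06 1.59573456e-05 4.71031261e-06] 12.025
top
hook 36 [ 0.5502 -0.0386  0.2194] [ 0.538 -0.07   0.187] [ 0.561 -0.011  0.239]
hooktop 19 [ 0.549  -0.0382  0.2307] [ 0.54  -0.061  0.224] [ 0.557 -0.014  0.239]
loop 40 [ 0.5502 -0.0381  0.2248] [ 0.538 -0.07   0.19 ] [ 0.561 -0.011  0.25 ]
bar 5 [ 0.5556 -0.0444  0.19  ] [ 0.555 -0.052  0.187] [ 0.556 -0.032  0.192]
rim 271 [0.5525 0.0142 0.1643] [ 0.505 -0.079  0.156] [0.598 0.064 0.172]
((549.9437866210938, -8.508033752441406), (90.61417388916016, 144.87440490722656), 1.9752817153930664)
scene
hook 150 [ 0.5553 -0.0443  0.2096] [ 0.539 -0.067  0.186] [ 0.565 -0.015  0.24 ]
hooktop 40 [ 0.5554 -0.049   0.2309] [ 0.546 -0.064  0.223] [ 0.561 -0.017  0.24 ]
loop 245 [ 0.556  -0.0581  0.2163] [ 0.538 -0.09   0.19 ] [ 0.566 -0.015  0.25 ]
bar 44 [ 0.5566 -0.0434  0.1897] [ 0.547 -0.089  0.176] [ 0.565 -0.022  0.195]
rim 418 [ 0.5589 -0.0155  0.1633] [ 0.503 -0.114  0.156] [0.601 0.061 0.177]
((550.94384765625, -27.921165466308594), (92.70856475830078, 175.81332397460938), 2.42913818359375)
```

View pics/a2_scene.png

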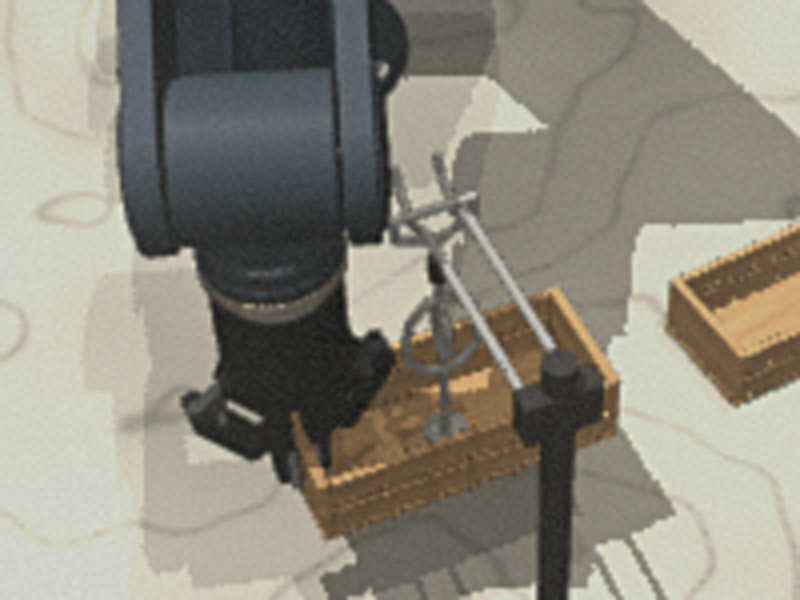

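Hook is through the loop (scene crop (440,340)) with no contact force. Lowering with force watch.

```bash
cat > low.py <<'E'
from g import *
F0=-2.25
def lower(zc_min,stop,step=.0005):
    p=np.array(r.current_tool_pos()); L=[]
    while p[2]-.034>zc_min:
        p=p-[0,0,step]; r.move_linear(p,vel=.02); f=force(4,.02); l=f[2]-F0
        L.append((round((p[2]-.034)*1000,1),round(l,1),round(f[0],1)))
        if l>stop: break
    print(L); print(r.current_t())
E
python3 - <<'E'
from low import *
p=np.array(r.current_tool_pos()); r.move_linear(p-[0,0,.012],vel=.04)
lower(.074,9)
E
```

```text
[(np.float64(98.2), np.float64(-0.0), np.float64(0.0)), (np.float64(97.7), np.float64(0.1), np.float64(-0.3)), (np.float64(97.2), np.float64(0.3), np.float64(-0.5)), (np.float64(96.7), np.float64(0.2), np.float64(-0.8)), (np.float64(96.2), np.float64(0.2), np.float64(0.2)), (np.float64(95.7), np.float64(1.2), np.float64(0.1)), (np.float64(95.2), np.float64(2.2), np.float64(-0.1)), (np.float64(94.7), np.float64(3.8), np.float64(-0.4)), (np.float64(94.2), np.float64(3.6), np.float64(0.1)), (np.float64(93.7), np.float64(3.2), np.float64(0.1)), (np.float64(93.2), np.float64(2.9), np.float64(-0.3)), (np.float64(92.7), np.float64(2.9), np.float64(0.5)), (np.float64(92.2), np.float64(3.6), np.float64(-0.2)), (np.float64(91.7), np.float64(3.7), np.float64(-0.2)), (np.float64(91.2), np.float64(3.8), np.float64(-0.1)), (np.float64(90.7), np.float64(4.0), np.float64(0.1)), (np.float64(90.2), np.float64(4.6), np.float64(-0.4)), (np.float64(89.7), np.float64(4.3), np.float64(0.0)), (np.float64(89.2), np.float64(4.6), np.float64(-0.2)), (np.float64(88.7), np.float64(4.8), np.float64(-0.2)), (np.fl
[... 951 characters left out ...]
t64(3.1), np.float64(-0.6)), (np.float64(79.2), np.float64(-0.4), np.float64(-0.2)), (np.float64(78.7), np.float64(-0.3), np.float64(-0.3)), (np.float64(78.2), np.float64(-0.1), np.float64(-0.6)), (np.float64(77.7), np.float64(0.1), np.float64(-0.2)), (np.float64(77.2), np.float64(0.1), np.float64(-0.0)), (np.float64(76.7), np.float64(-0.5), np.float64(-0.0)), (np.float64(76.2), np.float64(-0.1), np.float64(0.1)), (np.float64(75.7), np.float64(0.0), np.float64(-0.2)), (np.float64(75.2), np.float64(-0.5), np.float64(0.3)), (np.float64(74.7), np.float64(-0.1), np.float64(0.3)), (np.float64(74.2), np.float64(-0.3), np.float64(-0.1)), (np.float64(73.7), np.float64(0.2), np.float64(0.1))]
28.4083
```

The keeper snapped shut at crate z≈79 mm (load fell to 0). Now feel for the bend, the rod friction and the stop.

```bash
python3 - <<'E'
from low import *
p=np.array(r.current_tool_pos()); L=[]; l=0; t0=r.current_t()
while l<6 and p[2]-.034>.053 and r.current_t()<t0+14:
    p=p-[0,0,.0004 if l>1 else .0006]; r.move_linear(p,vel=.02); l=force(2,.015)[2]-F0
    L.append((float(round((p[2]-.034)*1000,1)),float(round(l,1))))
print(L,r.current_t())
E
```

```text
[(73.1, 0.4), (72.5, 0.6), (71.9, 2.1), (71.5, 4.4), (71.1, 6.3)] 29.825
```

```bash
python3 - <<'E'
from low import *
p=np.array(r.current_tool_pos()); L=[]; l=force(5)[2]-F0; print("now",l); t0=r.current_t()
while l<9.3 and p[2]-.034>.053 and r.current_t()<t0+8:
    p=p-[0,0,.0002 if l>5 else .0004]; r.move_linear(p,vel=.02); l=force(4,.015)[2]-F0
    L.append((float(round((p[2]-.034)*1000,1)),float(round(l,1))))
print(L,r.current_t())
H=[]
for _ in range(6):
    l=force(10,.02)[2]-F0; H.append(round(float(l),2))
    if not 8.5<l<11.5: p=p+[0,0,np.clip((l-10)/8000,-.0003,.0003)]; r.move_linear(p,vel=.02)
print(H,r.current_t(),p[2]-.034)
E
```

```text
now 6.614705034688724
[(71.0, 7.0), (70.8, 7.9), (70.6, 8.5), (70.4, 9.1), (70.2, 9.9)] 31.4917
[10.52, 10.12, 10.24, 9.97, 10.18, 10.31] 32.4917 0.07020244278348756
```

```bash
python3 - <<'E'
from low import *
p=np.array(r.current_tool_pos()); l=10; L=[]
for _ in range(14):
    if l<2.8: break
    p=p+[0,0,min(.0006,max(.00015,(l-2.3)/6000))]; r.move_linear(p,vel=.02); l=force(6,.02)[2]-F0; L.append((float(round((p[2]-.034)*1000,2)),float(round(l,2))))
print(L,r.current_t())
r.set_gripper(.5); r.sleep(.3); print("open",r.current_opening(),force(5))
p=np.array(r.current_tool_pos()); r.move_linear(p+[0,0,.075],vel=.06); print(force(5))
r.move_linear(p+[-.05,-.14,.085],vel=.12); r.sleep(.5); print(r.current_t())
for n in ["scene"]:
    d=optics.get_image(n); k=np.clip(d["pixels"][110:260,220:420].astype(float)*1.2,0,255).astype(np.uint8)
    cv2.imwrite("pics/end.png",cv2.resize(k[...,::-1],None,fx=4,fy=4,interpolation=cv2.INTER_CUBIC))
E
```

```text
[(71.2, 6.62), (71.8, 3.84), (72.05, 2.14)] 33.5417
open 0.5021494748561102 [-0.24448472 -0.25440533 -0.24854854]
[ 0.06263748  0.06535191 -0.28841577]
37.7333
```

View pics/end.png

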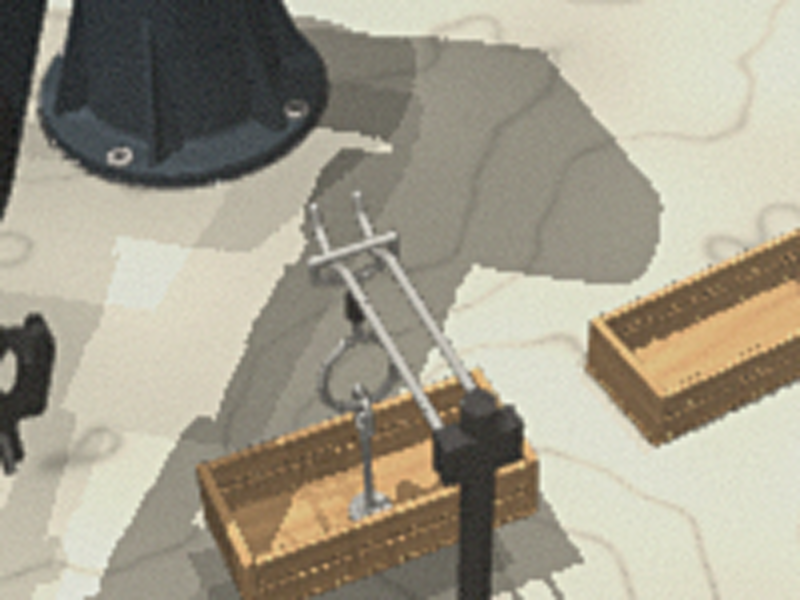

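The crate hangs from the loop by its hook (crop (360,400)) and the top bar is in the notch (355,250). I'll check level and stillness, then hand in.

```bash
python3 - <<'E'
from look import *
for _ in range(2):
    d=optics.get_image("top"); W=cloud(d); x,y,z=np.moveaxis(W,-1,0)
    m=(z>.10)&(z<.15)&(abs(x-.55)<.07)&(abs(y+.04)<.13); A=np.c_[W[m][:,:2],np.ones(m.sum())]
    print(m.sum(),np.linalg.lstsq(A,W[m][:,2],rcond=None)[0].round(3),W[m].mean(0).round(4)); r.sleep(.8)
print(r.current_t()); print(r.hand_in())
E
```

```text
486 [-0.003  0.009  0.126] [ 0.5525 -0.038   0.1233]
485 [0.001 0.009 0.123] [ 0.5524 -0.0375  0.1238]
39.4833
the job is handed in; nothing more can be done
None
```

The crate is hanging still and level from the loop. The keeper snapped shut, the loop carried about 10 N for just over a second, and I let go and handed in at 39.5 s; no verdict came back, so I can't confirm it passed.

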